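# Stand the reagent bottles in their drip saucers

## Task

Stand each of the four reagent bottles upright inside the grey drip saucer of its size: the large bottle in the large saucer, the medium bottle in the medium one, and one of the two little dropper bottles in each of the two small saucers. One dropper was left in the large saucer and has to come out of it. Set the bottles down without tipping any over, flat on the saucer floor, and leave the little carton and the lidded sample cup among them where they are.

Things in the scene. Friction and masses are not known exactly. Their poses are not given: they have to be found in the camera images.
- bottle_large: the largest bottle, white with a screw cap: body 66 mm across, 165 mm high in all, 0.36 to 0.6 kg. The cap, 44 mm across, spans 142 to 165 mm above its base and is the easiest grip; it is fixed. A wall shelf hangs 0.76 m above the far part of the bench (x beyond 0.66 m), so carry no higher than needed. Origin: centre of its underside, z up along the bottle. Round, so yaw does not matter.
- bottle_medium: the medium bottle, clear with a screw cap: body 52 mm across, 118 mm high in all, 0.12 to 0.2 kg. The cap, 35 mm across, spans 102 to 118 mm above its base and is the easiest grip; it is fixed. Origin: centre of its underside, z up along the bottle. Round, so yaw does not matter.
- dropper_clear: small dropper bottle, clear, the same size class as the other dropper: body 24 mm across (straight sides from the base to about 35 mm up), shoulders narrowing to a nozzle cap 16 to 17 mm across, 62 mm high in all, 10 to 26 g. Pinch the body. Origin: centre of its underside, z up along the bottle. Round, so yaw does not matter. Starts on the bench.
- dropper_brown: small dropper bottle, brown, the same size class as the other dropper: body 26 mm across (straight sides from the base to about 35 mm up), shoulders narrowing to a nozzle cap 16 to 17 mm across, 66 mm high in all, 10 to 26 g. Pinch the body. Origin: centre of its underside, z up along the bottle. Round, so yaw does not matter. Starts standing in the large saucer, off its centre, its base on the saucer floor.
- saucer_large: round grey drip saucer, open on top: flat floor 3 mm above the bench, wall 3 mm thick and 8 mm high; it is stuck to the bench. The largest saucer: 94 mm across outside, 88 mm inside. Origin: centre of its underside, z up.
- saucer_medium: round grey drip saucer, open on top: flat floor 3 mm above the bench, wall 3 mm thick and 8 mm high; it is stuck to the bench. The middle size: 75 mm across outside, 69 mm inside. Origin: centre of its underside, z up.
- saucer_small_a: round grey drip saucer, open on top: flat floor 3 mm above the bench, wall 3 mm thick and 8 mm high; it is stuck to the bench. One of two equal smallest saucers: 48 mm across outside, 42 mm inside. Origin: centre of its underside, z up.
- saucer_small_b: round grey drip saucer, open on top: flat floor 3 mm above the bench, wall 3 mm thick and 8 mm high; it is stuck to the bench. One of two equal smallest saucers: 48 mm across outside, 42 mm inside. Origin: centre of its underside, z up.
- carton: small red carton, 22 x 30 mm, 26 mm high, loose, not part of the job. It, the sample cup and a small stopper (13 mm across, 20 mm high) stand between the places of the bottles and saucers, about 70 to 100 mm from the centres of the nearest ones. Origin: centre of its underside.
- sample_cup: lidded sample cup, 43 mm across, 55 mm high, loose, not part of the job. Origin: centre of its underside.
Mind the look-alikes: they are no part of the job. What is shaped like the bottle_large but blue or green is not meant.

How it is judged:
At the end, for the whole second after the job is handed in: Large bottle in the large saucer, medium in the medium, one dropper in each small saucer; each upright within 0.12 rad, base flat on the saucer floor (less than 3.5 mm above it) and within 13 mm of its centre (so for any bottle inside the wall), released and at rest (horizontal distance between bottle_large and saucer_large below 0.013 m and z of bottle_large in the frame of saucer_large below 0.0065 m and horizontal distance between bottle_medium and saucer_medium below 0.013 m and z of bottle_medium in the frame of saucer_medium below 0.0065 m and (((horizontal distance between dropper_clear and saucer_small_a below 0.013 m and z of dropper_clear in the frame of saucer_small_a below 0.0065 m) and (horizontal distance between dropper_brown and saucer_small_b below 0.013 m and z of dropper_brown in the frame of saucer_small_b below 0.0065 m)) or ((horizontal distance between dropper_clear and saucer_small_b below 0.013 m and z of dropper_clear in the frame of saucer_small_b below 0.0065 m) and (horizontal distance between dropper_brown and saucer_small_a below 0.013 m and z of dropper_brown in the frame of saucer_small_a below 0.0065 m))) and angle between each of bottle_large, bottle_medium, dropper_clear, dropper_brown's own z axis and vertical below 0.12 rad and linear speed of each of bottle_large, bottle_medium, dropper_clear, dropper_brown below 0.03 m/s); the robot touches nothing.
It fails at once if a bottle is tipped over (more than 0.6 rad) (angle between any of bottle_large, bottle_medium, dropper_clear, dropper_brown's own z axis and vertical above 0.6 rad).
It fails at once if the carton or the sample cup is displaced by more than 30 mm (distance of any of carton, sample_cup from where it was at the start of the episode above 0.03 m).
It also fails if it takes over 96 s, if anything falls off the work surface, if the arm or the gripper's body presses on something with over 40 N, if the wrist force passes 120 N, or if a joint passes its speed limit or range.

## Robot

A 6-joint arm with a two-finger parallel gripper is mounted at the origin on a cart in front of the work surface, level with it; the furniture and walls round the work are solid. World frame = base frame: x ahead of the robot, y to its left, z up, the work surface at z = 0. Lengths are in m, angles in rad, forces in N, time in s.
With the tool pointing down it reaches from about 0.35 to 0.775 m from the base axis. Payload 5.5 kg.
Tool frame: the origin (TCP) lies midway between the tips of the shut fingers; the grasp point (between the pads) lies grasp_offset behind it (grasp_offset is the distance from the TCP to the grasp point, in m); z points along the fingers, y is the line along which they close (so a half turn about z gives the same grasp; the last joint's range is limited). The gripper opens to 85 mm and grips with 20 to 120 N. Pads are 22 mm wide; open, the fingers measure 114 mm over their backs; the gripper's body (76 mm by 85 mm) begins 54 mm behind the grasp point. The pads swing forward as they close: fully open they stand 13 mm farther back than shut.
Start: joints at [1.018, 0.313, 0.046, 1.304, 0, 1.431], TCP at [0.231, 0.527, 0.231] pointing down, gripper open.
Joint ranges: [-2.76, 2.76], [-0.86, 1.69], [-1.03, 1.26], [-2.2, 2.34], [-1.47, 1.5], [-3.14, 3.14]. Speed limits (rad/s): [2.57, 2.57, 3.14, 3.14, 3.14, 3.14].

## Interface

Orientations are given as a unit quaternion [w, x, y, z].
In Python, from workcell import * gives the robot as it stands.
- The arm moves only by the tool step_arm, never from a script. Its argument "deltas" is a list of rows, each a list of 7 numbers: the shift along the world's x, y, z in mm, then the turn, a rotation vector about the world's x, y, z in degrees, then the gripper's target within -1 to 1 (fully open at 1, half-way at 0, shut at -1). A call has 1 to 5 rows; each row shifts and turns the commanded pose from where the row before left it; what a row does not reach is not made up. A row lasts 1/10 s, in which the tool goes at most 50 mm and 8.59 degrees, less where a joint would pass 70% of its speed; a pose out of reach is approached as far as the arm can. A call is refused whole if a number of a shift passes 50 or a number of a turn 8.59, either way. A call with a gripper value outside its range is refused whole. The fingers move at their own pace and stop on an object; "newtons" is the grip in N (left out, the last holds). Time passes only in rows, so rows that do not move let the fingers close. It gives the time, the measured TCP pose, the force, the opening and the grip force at its end, in the units of the state.
- get_state(): the state, without advancing time (a new reading comes with each control period).
- read_camera(name): name is "scene" or "top" or "wrist"; returns a dict with "image" (400x640x3 uint8, red, green, blue), "z_map" (400x640 float32, m along the optical axis (not along the pixel's ray), 0 where there is no reading), "K" (3x3 intrinsics, pixels), "dist_coeffs" ([k1, k2, p1, p2, k3] as OpenCV has them; the pictures are not rectified), "world_from_camera" (4x4, takes a point from camera to world coordinates). Camera axes: x right, y down, z forward; pixel columns grow to the right and rows downward; lengths in m; the calibration is good to about 2 mm. A picture is of the moment at which its call begins.
- hand_in(): hands the job in; it is judged then, once.
The state is a dict: "clock": time; "joint_pos": joint angles; "qvel": joint speeds; "tau": joint torques, N m; "tcp_pos": TCP position; "orientation": TCP orientation; "wrist_force": force on the tool from outside, world axes, zero at the start; "ft_torque": the same for the moment, N m; "finger_gap": finger opening in m; "grip_force": force on a finger pad.
Only numpy, scipy, OpenCV 4.12 (cv2) and the standard library are available. Lean on these libraries where they do the work, as an engineer would, in place of code of your own. Each camera call takes 0.05 s, during which the arm holds its last target. There are 200 camera calls.

## Working session

There is one attempt and no reset: what is moved stays moved. The work goes in short steps, Python scripts to look and compute and a tool call to move; the robot and the scene stay as the last step left them, time stands still between calls to the robot, and variables do not carry over. Pictures are saved under pics/ and viewed, at most 14 in all, crops included, and the job is handed in when it is done.

Besides the shell and the picture viewer there is one more tool, called after "Call:" as a command line: name --pt "numbers of a row" for each row, then --argument value for the rest. step_arm: Moves the arm, as the interface text tells. Its arguments: {"type":"object","properties":{"deltas":{"type":"array","items":{"type":"array","items":{"type":"number"}}},"newtons":{"type":"number"}},"required":["deltas"]}

```bash
ls; mkdir -p pics
cat > h.py <<'E'
from workcell import *
import numpy as np, cv2
def cam(n):
    return read_camera(n)
def save(c,name): cv2.imwrite('pics/'+name+'.png',cv2.cvtColor(c['image'],cv2.COLOR_RGB2BGR))
def cloud(c):
    h,w=c['z_map'].shape
    u,v=np.meshgrid(np.arange(w),np.arange(h))
    p=cv2.undistortPoints(np.stack([u,v],-1).reshape(-1,1,2).astype(np.float64),c['K'],c['dist_coeffs']).reshape(h,w,2)
    z=c['z_map'][...,None]
    P=np.concatenate([p*z,z],-1)
    T=c['world_from_camera']
    W=P@T[:3,:3].T+T[:3,3]
    W[c['z_map']==0]=np.nan
    return W
E
python3 - <<'E'
from h import *
s=get_state();print(s)
for n in ['scene','top']:
    c=cam(n);save(c,n+'0');np.savez(''+n+'0.npz',**c);print(n,c['world_from_camera'])
E
```

```text
pics
{'clock': 0.0, 'joint_pos': array([1.01838130e+00, 3.14006022e-01, 4.49741405e-02, 1.30355663e+00,
       1.90978161e-05, 1.43123324e+00]), 'qvel': array([ 0.00044226,  0.00058705, -0.00073198, -0.00029237,  0.00089576,
       -0.00087158]), 'tau': array([-1.96202127e-04, -4.80623245e+01,  2.98534191e+01,  1.91786938e-02,
       -8.74102011e-05, -4.12184718e-06]), 'tcp_pos': array([0.23042585, 0.52627125, 0.23040366]), 'orientation': array([-3.12871656e-04,  2.04962989e-01,  9.78769314e-01, -8.39749987e-04]), 'wrist_force': array([-0.29819492,  0.13472055,  0.03705561]), 'ft_torque': array([-0.02123979, -0.03630888, -0.00891196]), 'grip_force': 0.0, 'finger_gap': 0.08550702422132342}
scene [[ 0.05553974 -0.63348331  0.77176047 -0.2743821 ]
 [-0.99829493 -0.02132828  0.05433542 -0.08927027]
 [-0.01796026 -0.77346234 -0.63358775  0.78820724]
 [ 0.          0.          0.          1.        ]]
top [[-0.0021647  -0.99815492  0.06068     0.54284498]
 [-0.99993116  0.00146079 -0.01164221 -0.03132254]
 [ 0.01153208 -0.06070103 -0.99808937  1.29267679]
 [ 0.          0.          0.          1.        ]]
```

View pics/top0.png

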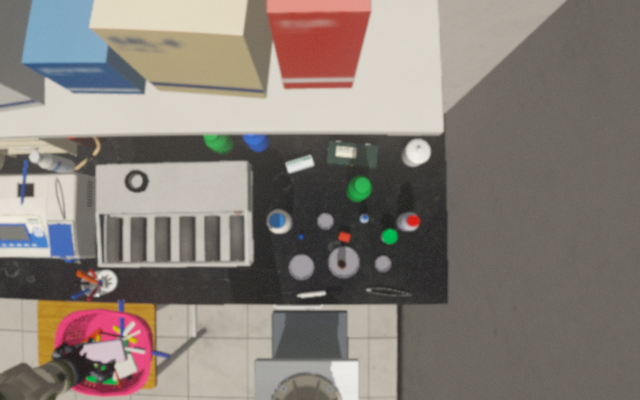

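View pics/scene0.png

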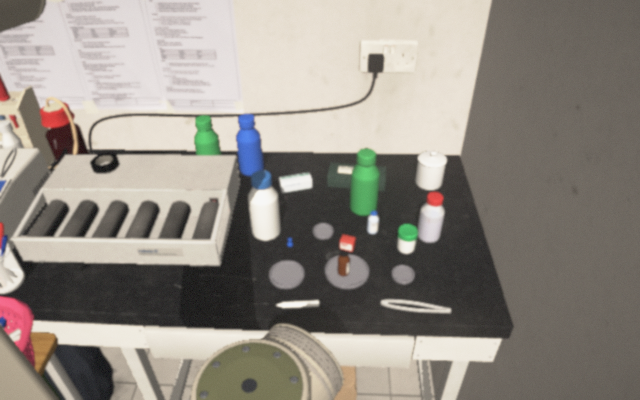

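The top view shows the large saucer near (343,262), the medium at (301,266) and the smalls at (326,221) and (383,264). The large bottle (blue cap) is at (279,221), the medium (red cap) at (412,221), the clear dropper at (364,218) and the brown one in the large saucer at (341,264). The carton is at (344,237), the cup at (389,237) and a tall green look-alike at (360,189).

Run:
```python
from h import *
T=dict(np.load('top0.npz')); S=dict(np.load('scene0.npz'))
WT=cloud(T);WS=cloud(S)
def rect(W,c):
    u0,v0,u1,v1=c; return W[v0:v1,u0:u1].reshape(-1,3)
for nm,W in(('top',WT),('scene',WS)):
    P=W.reshape(-1,3);m=(P[:,0]>.3)&(P[:,0]<.62)&(abs(P[:,1])<.45)&(P[:,2]>.015)&(P[:,2]<.3)
    k=m.reshape(W.shape[:2]).astype(np.uint8)
    n,l,st,ce=cv2.connectedComponentsWithStats(k)
    for i in range(1,n):
        if st[i,4]<6: continue
        Q=W[l==i]; zt=np.percentile(Q[:,2],98); q=Q[Q[:,2]>zt-.012]
        print(nm,ce[i].round(0),st[i,4],'zmax%.3f'%zt,'topmid',((q.min(0)+q.max(0))/2).round(3),'ext',np.ptp(q,axis=0).round(3))
# saucers: gray blobs
def proj(c,uv,z):
    p=cv2.undistortPoints(np.array(uv,float).reshape(-1,1,2),c['K'],c['dist_coeffs']).reshape(-1,2)
    M=c['world_from_camera'];d=np.c_[p,np.ones(len(p))]@M[:3,:3].T;t=(z-M[2,3])/d[:,2]
    return M[:3,3]+d*t[:,None]
for nm,c,seeds in(('top',T,[(301,266),(335,255),(326,221),(383,264)]),('scene',S,[(287,274),(360,275),(323,231),(403,274)])):
    g=c['image'].astype(int);k=((g.mean(-1)>75)&(np.ptp(g,axis=2)<40)).astype(np.uint8)
    n,l,st,ce=cv2.connectedComponentsWithStats(k)
    for s in seeds:
        i=l[s[1],s[0]]
        if i==0: print(nm,s,'bg',g[s[1],s[0]]);continue
        ct=max(cv2.findContours((l==i).astype(np.uint8),cv2.RETR_EXTERNAL,cv2.CHAIN_APPROX_NONE)[0],key=len)
        w=proj(c,ct.reshape(-1,2),.006)
        (cx,cy),r=cv2.minEnclosingCircle(w[:,:2].astype(np.float32))
        print(nm,s,st[i],'c',round(cx,4),round(cy,4),'r',round(r,4), 'mid',((w.min(0)+w.max(0))/2).round(4),np.ptp(w,axis=0).round(3))
```

```text
top [469. 262.] 4397 zmax0.296 topmid [ 0.46  -0.442  0.292] ext [0.318 0.005 0.016]
top [202. 235.] 5759 zmax0.101 topmid [0.533 0.306 0.098] ext [0.175 0.286 0.018]
top [279. 221.] 466 zmax0.169 topmid [0.574 0.073 0.163] ext [0.04  0.041 0.013]
top [408. 222.] 305 zmax0.122 topmid [ 0.573 -0.304  0.117] ext [0.034 0.03  0.014]
top [364. 218.] 57 zmax0.062 topmid [ 0.583 -0.175  0.057] ext [0.012 0.014 0.011]
top [389. 236.] 177 zmax0.060 topmid [ 0.529 -0.248  0.056] ext [0.038 0.041 0.015]
top [344. 237.] 75 zmax0.030 topmid [ 0.527 -0.116  0.028] ext [0.024 0.03  0.013]
top [300. 236.] 6 zmax0.023 topmid [0.531 0.016 0.021] ext [0.006 0.006 0.005]
top [341. 264.] 71 zmax0.070 topmid [ 0.445 -0.108  0.066] ext [0.015 0.012 0.01 ]
top [336. 292.] 6 zmax0.019 topmid [ 0.362 -0.094  0.017] ext [0.006 0.009 0.003]
scene [523. 220.] 9176 zmax0.296 topmid [ 0.46  -0.44   0.292] ext [0.32  0.004 0.016]
scene [264. 205.] 1618 zmax0.165 topmid [0.57  0.074 0.161] ext [0.043 0.042 0.015]
scene [162. 224.] 10065 zmax0.098 topmid [0.532 0.306 0.094] ext [0.176 0.288 0.015]
scene [423. 222.] 
[... 699 characters left out ...]
097 0.094 0.   ]
top (326, 221) [317 213  17  17 235] c 0.576 -0.0599 r 0.0263 mid [ 0.576  -0.0599  0.006 ] [0.049 0.049 0.   ]
top (383, 264) [374 255  18  18 238] c 0.4462 -0.2348 r 0.0269 mid [ 0.4459 -0.235   0.006 ] [0.052 0.052 0.   ]
scene (287, 274) [268 260  37  30 879] c 0.4349 0.0158 r 0.0437 mid [0.4343 0.0155 0.006 ] [0.084 0.078 0.   ]
scene (360, 275) [ 324  253   46   37 1155] c 0.4524 -0.1068 r 0.0571 mid [ 0.4491 -0.1132  0.006 ] [0.103 0.097 0.   ]
scene (323, 231) [312 222  22  18 316] c 0.5743 -0.0593 r 0.031 mid [ 0.5746 -0.0571  0.006 ] [0.059 0.05  0.   ]
scene (403, 274) [391 264  24  21 403] c 0.4439 -0.233 r 0.0298 mid [ 0.4442 -0.2326  0.006 ] [0.058 0.05  0.   ]
```

Run:
```python
from h import *
import workcell
print([ (n,getattr(workcell,n)) for n in dir(workcell) if 'off' in n.lower()], [n for n in dir(workcell) if n[0]!='_'])
for f in('top','scene'):
    c=dict(np.load(f+'0.npz'));W=cloud(c);g=c['image'].astype(int)
    P=W.reshape(-1,3);G=g.reshape(-1,3)
    m=(P[:,0]>.6)&(P[:,0]<.8)&(P[:,1]>-.25)&(P[:,1]<-.08)&(P[:,2]>.03)
    Q=P[m];print(f,'green',Q.min(0).round(3),Q.max(0).round(3))
    for a in(.03,.06,.1,.14):
        q=Q[(Q[:,2]>a)&(Q[:,2]<a+.03)]
        if len(q):print(a,q.min(0).round(3),q.max(0).round(3))
```

```text
[('grasp_offset', 0.0187)] ['MotionError', 'get_state', 'grasp_offset', 'hand_in', 'read_camera']
top green [ 0.636 -0.218  0.03 ] [ 0.8   -0.08   0.782]
0.03 [ 0.636 -0.218  0.03 ] [ 0.8   -0.081  0.06 ]
0.06 [ 0.636 -0.17   0.06 ] [ 0.677 -0.123  0.089]
0.1 [ 0.637 -0.188  0.1  ] [ 0.7   -0.123  0.13 ]
0.14 [ 0.647 -0.176  0.141] [ 0.688 -0.135  0.17 ]
scene green [ 0.63  -0.215  0.03 ] [ 0.8   -0.08   0.167]
0.03 [ 0.63  -0.215  0.03 ] [ 0.8  -0.08  0.06]
0.06 [ 0.632 -0.188  0.06 ] [ 0.667 -0.122  0.09 ]
0.1 [ 0.632 -0.187  0.1  ] [ 0.675 -0.123  0.13 ]
0.14 [ 0.642 -0.175  0.14 ] [ 0.687 -0.134  0.167]
```

Call:
step_arm --pt "15 -45 0 0 0 7.87 0.2" --pt "15 -45 0 0 0 7.87 0.2" --pt "15 -45 0 0 0 7.87 0.2" --pt "15 -45 0 0 0 0 0.2" --pt "15 -45 0 0 0 0 0.2" --newtons 25

```text
clock: 0.6
tcp_pos: [0.3054, 0.3004, 0.231]
orientation: [-0.0, 0.001, 1.0, -0.0]
wrist_force: [1.1, -0.4, 0.8]
finger_gap: 0.0514
grip_force: 0.0
```

Call:
step_arm --pt "15 -45 0 0 0 0 0.2" --pt "15 -45 0 0 0 0 0.2" --pt "15 -45 0 0 0 0 0.2" --pt "15 -45 0 0 0 0 0.2" --pt "15 -45 0 0 0 0 0.2"

```text
clock: 1.1
tcp_pos: [0.3805, 0.0754, 0.2313]
orientation: [0.0, 0.001, 1.0, 0.0]
wrist_force: [0.6, -0.3, -0.0]
finger_gap: 0.0514
grip_force: 0.0
```

Call:
step_arm --pt "15 -45 0 0 0 0 0.2" --pt "15 -45 0 0 0 0 0.2" --pt "15 -45 0 0 0 0 0.2" --pt "0 0 0 0 0 0 0.2"

```text
clock: 1.5
tcp_pos: [0.4272, -0.0627, 0.2309]
orientation: [0.0, 0.005, 1.0, -0.001]
wrist_force: [0.7, 0.8, -1.2]
finger_gap: 0.0509
grip_force: 0.0
```

Run:
```python
from h import *
c=cam('wrist');save(c,'w1');W=cloud(c);np.savez('w1.npz',**c)
print(get_state()['tcp_pos'])
P=W.reshape(-1,3)
print(np.nanmin(P,0),np.nanmax(P,0), c['world_from_camera'][:3,3])
m=(abs(P[:,0]-.445)<.05)&(abs(P[:,1]+.107)<.05)
for a,b in((.015,.04),(.055,.062),(.062,.08)):
    q=P[m&(P[:,2]>a)&(P[:,2]<b)]
    if len(q):print(a,len(q),q.min(0).round(4),q.max(0).round(4),((q.min(0)+q.max(0))/2).round(4))
```

```text
[ 0.42593238 -0.06020207  0.23075153]
[ 0.01590826 -0.44342534 -0.80810769] [0.82745938 1.12700468 0.32842683] [ 0.349294   -0.06122067  0.37354359]
0.015 117 [ 0.4344 -0.1162  0.0151] [ 0.4502 -0.0916  0.04  ] [ 0.4423 -0.1039  0.0275]
0.055 35 [ 0.4387 -0.1128  0.0551] [ 0.4482 -0.0961  0.0619] [ 0.4434 -0.1044  0.0585]
0.062 176 [ 0.4396 -0.1126  0.062 ] [ 0.4548 -0.0963  0.0704] [ 0.4472 -0.1045  0.0662]
```

View pics/w1.png

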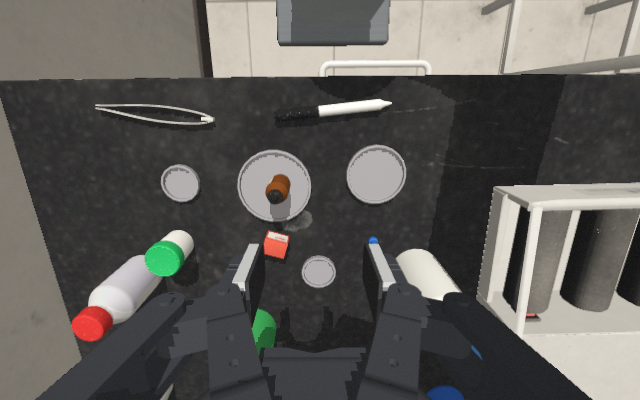

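The wrist view shows the brown dropper at (277,190) in the large saucer (274,186). The small saucers are at (181,183) and (319,271), and the medium is at (376,174). The brown cap is measured at (0.447,-0.1045), which agrees with the top view.

Run:
```python
from h import *
c=dict(np.load('w1.npz'));g=c['image'].astype(int)
k=((g.mean(-1)>90)&(np.ptp(g,axis=2)<40)).astype(np.uint8)
n,l,st,ce=cv2.connectedComponentsWithStats(k)
M=c['world_from_camera']
for s,nm in(((181,190),'B'),((250,190),'L'),((376,174),'M'),((319,271),'A')):
    i=l[s[1],s[0]]
    if i==0: print(nm,g[s[1],s[0]]);continue
    ct=max(cv2.findContours((l==i).astype(np.uint8),cv2.RETR_EXTERNAL,cv2.CHAIN_APPROX_NONE)[0],key=len).reshape(-1,1,2).astype(float)
    p=cv2.undistortPoints(ct,c['K'],c['dist_coeffs']).reshape(-1,2)
    d=np.c_[p,np.ones(len(p))]@M[:3,:3].T;w=M[:3,3]+d*((.008-M[2,3])/d[:,2])[:,None]
    print(nm,((w.min(0)+w.max(0))/2).round(4),np.ptp(w,axis=0).round(4))
```

```text
B [ 0.4458 -0.2308  0.008 ] [0.0483 0.0494 0.    ]
L [ 0.4513 -0.1129  0.008 ] [0.0944 0.0928 0.    ]
M [0.4369 0.0157 0.008 ] [0.0756 0.0745 0.    ]
A [ 0.5745 -0.0569  0.008 ] [0.0509 0.0474 0.    ]
```

Call:
step_arm --pt "10 -22 -30 0 0 0 0.1" --pt "10 -22 -40 0 0 0 0.1" --pt "0 0 -40 0 0 0 0.1" --pt "0 0 0 0 0 0 0.1"

```text
clock: 1.95
tcp_pos: [0.4411, -0.0991, 0.1166]
orientation: [-0.005, 0.001, 1.0, 0.002]
wrist_force: [-1.2, 0.6, -0.4]
finger_gap: 0.0471
grip_force: 0.0
```

Call:
step_arm --pt "0 -4 -36 0 0 0 0.1" --pt "0 0 -36 0 0 0 0.1" --pt "0 0 -24 0 0 0 0.1" --pt "0 0 -12 0 0 0 0.1" --pt "0 0 0 0 0 0 0.1"

```text
clock: 2.45
tcp_pos: [0.4448, -0.1042, 0.0133]
orientation: [-0.001, 0.0, 1.0, 0.001]
wrist_force: [0.9, 0.3, 0.2]
finger_gap: 0.0471
grip_force: 0.0
```

Call:
step_arm --pt "0 0 0 0 0 0 -1" --pt "0 0 0 0 0 0 -1" --pt "0 0 0 0 0 0 -1" --pt "0 0 0 0 0 0 -1" --pt "0 0 0 0 0 0 -1" --newtons 25

```text
clock: 2.95
tcp_pos: [0.447, -0.1058, 0.0151]
orientation: [0.002, 0.001, 1.0, -0.0]
wrist_force: [-0.8, 1.6, 7.6]
finger_gap: 0.0246
grip_force: 25.3
```

Call:
step_arm --pt "0 0 3 0 0 0 -1" --pt "0 0 12 0 0 0 -1" --pt "0 0 25 0 0 0 -1" --pt "0 0 20 0 0 0 -1" --pt "0 0 0 0 0 0 -1"

```text
clock: 3.45
tcp_pos: [0.4478, -0.1068, 0.0764]
orientation: [0.003, 0.001, 1.0, -0.001]
wrist_force: [1.4, -0.2, -0.4]
finger_gap: 0.0247
grip_force: 24.6
```

Call:
step_arm --pt "0 -20 0 0 0 0 -1" --pt "0 -35 0 0 0 0 -1" --pt "0 -35 0 0 0 0 -1" --pt "0 -26 0 0 0 0 -1" --pt "0 -10 0 0 0 0 -1"

```text
clock: 3.95
tcp_pos: [0.4456, -0.2341, 0.073]
orientation: [0.0, 0.002, 1.0, -0.0]
wrist_force: [-0.2, -0.5, -0.9]
finger_gap: 0.0248
grip_force: 24.7
```

Run:
```python
from h import *
c=cam('wrist');save(c,'w2');W=cloud(c)
s=get_state();print(s['tcp_pos'],s['wrist_force'],s['finger_gap'])
P=W.reshape(-1,3);t=s['tcp_pos'];G=c['image'].reshape(-1,3).astype(int)
m=(abs(P[:,0]-t[0])<.03)&(abs(P[:,1]-t[1])<.02)&(G[:,0]>G[:,2]+30)
q=P[m];print(len(q))
if len(q):
  print(q.min(0).round(4),q.max(0).round(4))
```

```text
[ 0.44563264 -0.23440607  0.07301875] [-0.39498351 -1.72744844 -0.04093203] 0.02481517442533782
3262
[ 4.329e-01 -2.459e-01  1.000e-04] [ 0.4722 -0.2172  0.1194]
```

View pics/w2.png

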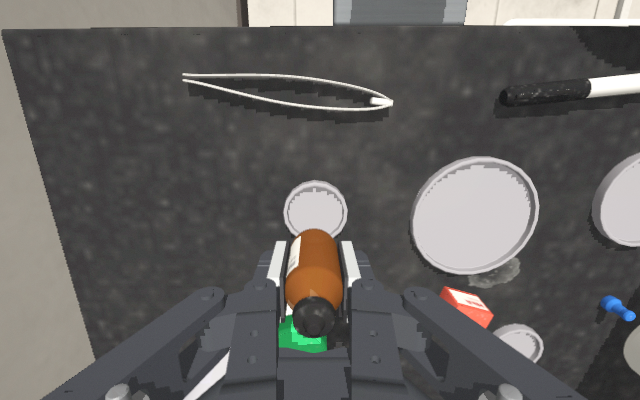

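The brown dropper is held upright at (315,280), and the small saucer sits at (315,210), in line with it. Lowering.

Call:
step_arm --pt "0 1 -20 0 0 0 -1" --pt "0 0 -20 0 0 0 -1" --pt "0 0 -12 0 0 0 -1" --pt "0 0 -4 0 0 0 -1" --pt "0 0 -1 0 0 0 -1"

```text
clock: 4.5
tcp_pos: [0.4453, -0.23, 0.0159]
orientation: [-0.0, 0.001, 1.0, 0.0]
wrist_force: [0.3, 0.2, 0.3]
finger_gap: 0.0249
grip_force: 24.7
```

Call:
step_arm --pt "0 0 -1 0 0 0 -1" --pt "0 0 0 0 0 0 -1"

```text
clock: 4.7
tcp_pos: [0.4461, -0.231, 0.016]
orientation: [0.001, 0.001, 1.0, -0.0]
wrist_force: [-0.3, -0.8, -0.1]
finger_gap: 0.0248
grip_force: 24.7
```

Now down another 2 mm at most, then open gently.

Call:
step_arm --pt "0 0 -1 0 0 0 -1" --pt "0 0 -1 0 0 0 -1" --pt "0 0 0 0 0 0 -1"

```text
clock: 5.0
tcp_pos: [0.4462, -0.2312, 0.0151]
orientation: [0.001, 0.001, 1.0, -0.001]
wrist_force: [-2.3, 1.4, 11.6]
finger_gap: 0.0246
grip_force: 25.8
```

Call:
step_arm --pt "0 0 0 0 0 0 -0.3" --pt "0 0 0 0 0 0 0" --pt "0 0 0 0 0 0 0.1" --pt "0 0 0 0 0 0 0.1" --pt "0 0 0 0 0 0 0.1"

```text
clock: 5.5
tcp_pos: [0.4455, -0.2307, 0.0132]
orientation: [-0.0, 0.001, 1.0, 0.0]
wrist_force: [-0.0, 0.6, 0.2]
finger_gap: 0.0468
grip_force: 0.0
```

Call:
step_arm --pt "0 0 20 0 0 0 0.1" --pt "0 0 40 0 0 0 0.1" --pt "0 0 40 0 0 0 0.1" --pt "0 0 20 0 0 0 0.1" --pt "0 0 0 0 0 0 0.1"

```text
clock: 6.0
tcp_pos: [0.4476, -0.2322, 0.1367]
orientation: [0.003, 0.001, 1.0, -0.002]
wrist_force: [1.0, 0.6, -1.0]
finger_gap: 0.047
grip_force: 0.0
```

```bash
cat >> h.py <<'E'
def crop(W,x,y,r,bands):
    P=W.reshape(-1,3);m=(abs(P[:,0]-x)<r)&(abs(P[:,1]-y)<r)
    for a,b in bands:
        q=P[m&(P[:,2]>a)&(P[:,2]<b)]
        if len(q)>3:print((a,b),len(q),'mid',((q.min(0)+q.max(0))/2).round(4),'ext',np.ptp(q,axis=0).round(4),'zmax',q[:,2].max().round(4))
E
python3 - <<'E'
from h import *
c=cam('wrist');save(c,'w3');W=cloud(c);print(get_state()['tcp_pos'])
print('brown');crop(W,.4455,-.2325,.03,[(.015,.03),(.055,.08)])
c=cam('scene');W=cloud(c);crop(W,.4455,-.2325,.03,[(.015,.03),(.055,.08)])
E
```

```text
[ 0.44655819 -0.23147367  0.13465941]
brown
(0.015, 0.03) 113 mid [ 0.4389 -0.2305  0.0225] ext [0.0102 0.0251 0.015 ] zmax 0.03
(0.055, 0.08) 413 mid [ 0.4465 -0.2301  0.0628] ext [0.0172 0.0165 0.0155] zmax 0.0706
(0.015, 0.03) 66 mid [ 0.4395 -0.2299  0.0225] ext [0.0162 0.0255 0.0149] zmax 0.0299
(0.055, 0.08) 64 mid [ 0.4446 -0.2301  0.0631] ext [0.0196 0.016  0.0161] zmax 0.0711
```

Call:
step_arm --pt "35 14 0 0 -4 0 0.1" --pt "35 14 0 0 -4 0 0.1" --pt "35 14 0 0 0 0 0.1" --pt "34 14 0 0 0 0 0.1" --pt "0 0 0 0 0 0 0.1"

```text
clock: 6.6
tcp_pos: [0.5869, -0.173, 0.1311]
orientation: [0.07, -0.001, 0.998, 0.001]
wrist_force: [-0.1, 0.2, -1.3]
finger_gap: 0.0469
grip_force: 0.0
```

Run:
```python
from h import *
c=cam('wrist');save(c,'w4');W=cloud(c);s=get_state();print(s['tcp_pos'],s['orientation'])
crop(W,.5825,-.175,.025,[(.01,.03),(.045,.07)])
```

```text
[ 0.58480695 -0.17337924  0.13084801] [ 6.83030458e-02 -1.06617488e-04  9.97664224e-01  8.81974823e-04]
(0.01, 0.03) 202 mid [ 0.5773 -0.1727  0.0201] ext [0.0099 0.0235 0.0198] zmax 0.03
(0.045, 0.07) 514 mid [ 0.5837 -0.1723  0.0543] ext [0.0173 0.0189 0.0187] zmax 0.0637
```

View pics/w4.png

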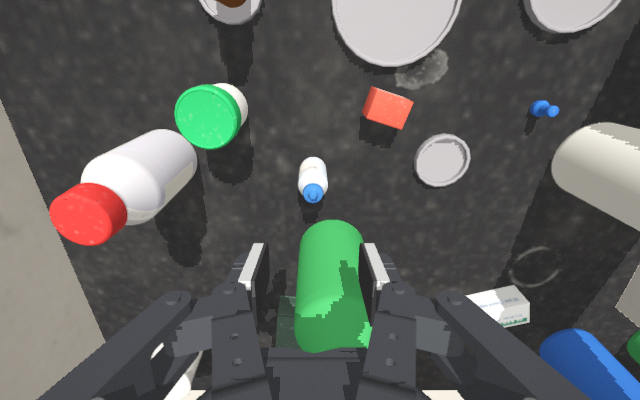

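The dropper is at (313,180), centred between the fingers. The green look-alike is beyond it, and the tool leans away from it.

Call:
step_arm --pt "0 1 -40 0 0 0 0.1" --pt "0 0 -40 0 0 0 0.1" --pt "0 0 -25 0 0 0 0.1" --pt "0 0 -14 0 0 0 0.1" --pt "0 0 0 0 0 0 0.1"

```text
clock: 7.15
tcp_pos: [0.5802, -0.1727, 0.0102]
orientation: [0.066, 0.002, 0.998, 0.002]
wrist_force: [0.3, -0.7, -0.6]
finger_gap: 0.0468
grip_force: 0.0
```

Call:
step_arm --pt "0 0 0 0 0 0 -0.4" --pt "0 0 0 0 0 0 -1" --pt "0 0 0 0 0 0 -1" --pt "0 0 0 0 0 0 -1" --pt "0 0 0 0 0 0 -1"

```text
clock: 7.65
tcp_pos: [0.5849, -0.1739, 0.015]
orientation: [0.07, 0.001, 0.998, -0.0]
wrist_force: [-0.5, 0.3, 0.4]
finger_gap: 0.0229
grip_force: 26.1
```

Call:
step_arm --pt "0 0 3 0 0 0 -1" --pt "0 0 12 0 0 0 -1" --pt "0 0 25 0 0 0 -1" --pt "0 0 20 0 0 0 -1" --pt "0 0 0 0 0 0 -1"

```text
clock: 8.15
tcp_pos: [0.5873, -0.175, 0.0787]
orientation: [0.073, 0.001, 0.997, -0.001]
wrist_force: [0.4, -0.4, 0.1]
finger_gap: 0.0229
grip_force: 26.1
```

Call:
step_arm --pt "-2 20 0 0 0 0 -1" --pt "-3 35 0 0 0 0 -1" --pt "-3 35 0 0 0 0 -1" --pt "0 20 0 0 0 0 -1" --pt "0 6 0 0 0 0 -1"

```text
clock: 8.65
tcp_pos: [0.5758, -0.0556, 0.074]
orientation: [0.069, -0.0, 0.998, 0.001]
wrist_force: [-0.7, 0.7, -0.9]
finger_gap: 0.0226
grip_force: 26.1
```

Call:
step_arm --pt "0 0 -20 0 0 0 -1" --pt "0 0 -20 0 0 0 -1" --pt "0 0 -11 0 0 0 -1" --pt "0 0 -2 0 0 0 -1" --pt "0 0 0 0 0 0 -1"

```text
clock: 9.15
tcp_pos: [0.5765, -0.0582, 0.0211]
orientation: [0.069, 0.001, 0.998, 0.0]
wrist_force: [-0.0, -0.5, -0.3]
finger_gap: 0.0227
grip_force: 26.1
```

Call:
step_arm --pt "0 0 -1 0 0 0 -1" --pt "0 0 -1 0 0 0 -1" --pt "0 0 0 0 0 0 -1"

```text
clock: 9.45
tcp_pos: [0.577, -0.0579, 0.0199]
orientation: [0.07, 0.001, 0.998, -0.0]
wrist_force: [-0.3, 0.3, -1.2]
finger_gap: 0.0227
grip_force: 26.1
```

Call:
step_arm --pt "0 0 -1 0 0 0 -1" --pt "0 0 -1 0 0 0 -1" --pt "0 0 0 0 0 0 -1"

```text
clock: 9.75
tcp_pos: [0.5769, -0.0578, 0.0179]
orientation: [0.07, 0.001, 0.998, 0.0]
wrist_force: [-1.3, -0.1, 3.7]
finger_gap: 0.0227
grip_force: 26.4
```

Call:
step_arm --pt "0 0 0 0 0 0 -0.4" --pt "0 0 0 0 0 0 0" --pt "0 0 0 0 0 0 0.1" --pt "0 0 0 0 0 0 0.1" --pt "0 0 0 0 0 0 0.1"

```text
clock: 10.25
tcp_pos: [0.5765, -0.0578, 0.0172]
orientation: [0.07, 0.001, 0.998, 0.0]
wrist_force: [1.1, 0.2, 0.1]
finger_gap: 0.0471
grip_force: 0.0
```

Call:
step_arm --pt "0 0 20 0 0 0 0.1" --pt "0 0 40 0 0 0 0.1" --pt "0 0 50 0 0 0 0.1" --pt "0 0 50 0 0 0 0.1" --pt "0 0 0 0 0 0 0.1"

```text
clock: 10.75
tcp_pos: [0.5813, -0.0589, 0.1857]
orientation: [0.076, 0.001, 0.997, -0.002]
wrist_force: [1.2, 0.7, 0.9]
finger_gap: 0.0468
grip_force: 0.0
```

Run:
```python
from h import *
c=cam('wrist');W=cloud(c);s=get_state();print(s['tcp_pos'],s['orientation'])
print('clear');crop(W,.575,-.058,.025,[(.012,.03),(.045,.075)])
print('med cap');crop(W,.572,-.303,.04,[(.08,.1),(.105,.125)])
c=cam('scene');W=cloud(c);print('clear');crop(W,.575,-.058,.025,[(.012,.03),(.045,.075)])
```

```text
[ 0.57954496 -0.05852381  0.18204923] [ 7.40956380e-02  9.88476225e-04  9.97250150e-01 -9.98781577e-04]
clear
(0.012, 0.03) 106 mid [ 0.5702 -0.0567  0.0213] ext [0.0101 0.0233 0.0173] zmax 0.03
(0.045, 0.075) 453 mid [ 0.5756 -0.057   0.0556] ext [0.0197 0.0227 0.0212] zmax 0.0662
med cap
(0.08, 0.1) 1855 mid [ 0.5736 -0.294   0.0899] ext [0.0483 0.0374 0.0199] zmax 0.0999
(0.105, 0.125) 646 mid [ 0.5745 -0.2896  0.1119] ext [0.0305 0.0122 0.0138] zmax 0.1189
clear
(0.012, 0.03) 62 mid [ 0.5679 -0.0584  0.0211] ext [0.0158 0.0235 0.0177] zmax 0.0299
(0.045, 0.075) 67 mid [ 0.5718 -0.0595  0.0556] ext [0.0149 0.021  0.0208] zmax 0.066
```

Call:
step_arm --pt "-1 -48 0 0 4 0 0.45" --pt "-1 -48 0 0 4 0 0.45" --pt "-1 -48 0 0 0 0 0.45" --pt "-1 -48 0 0 0 0 0.45" --pt "-1 -48 0 0 0 0 0.45"

```text
clock: 11.35
tcp_pos: [0.5704, -0.2989, 0.1744]
orientation: [-0.002, 0.001, 1.0, 0.001]
wrist_force: [0.8, -0.2, 0.0]
finger_gap: 0.0619
grip_force: 0.0
```

Call:
step_arm --pt "0 -4 0 0 0 0 0.45" --pt "0 0 0 0 0 0 0.45"

```text
clock: 11.55
tcp_pos: [0.5701, -0.3027, 0.1745]
orientation: [-0.002, 0.003, 1.0, 0.001]
wrist_force: [-0.5, -0.3, 0.0]
finger_gap: 0.0618
grip_force: 0.0
```

Run:
```python
from h import *
c=cam('wrist');save(c,'w5');W=cloud(c);s=get_state();print(s['tcp_pos'],s['orientation'],s['finger_gap'])
print('med cap');crop(W,.572,-.303,.04,[(.05,.08),(.08,.1),(.1,.112),(.112,.125)])
```

```text
[ 0.57040581 -0.30131247  0.1749964 ] [-0.00161212  0.00168938  0.99999626  0.00142352] 0.062060918145768265
med cap
(0.05, 0.08) 583 mid [ 0.5604 -0.2952  0.065 ] ext [0.0565 0.0644 0.0299] zmax 0.08
(0.08, 0.1) 1130 mid [ 0.5676 -0.302   0.088 ] ext [0.0378 0.0487 0.0161] zmax 0.0961
(0.1, 0.112) 186 mid [ 0.5629 -0.3021  0.1068] ext [0.0127 0.0333 0.0103] zmax 0.1119
(0.112, 0.125) 1675 mid [ 0.574 -0.302  0.116] ext [0.0341 0.0335 0.0078] zmax 0.1199
```

View pics/w5.png

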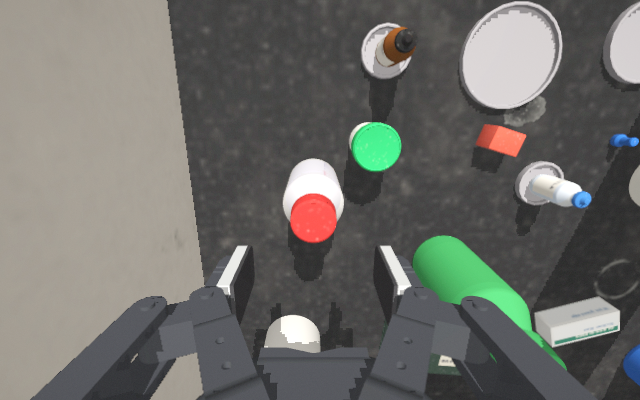

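The red cap is at (313,218), centred between the fingers; its measured centre is (0.574,-0.302), and the shoulder tops out at 96 mm.

Call:
step_arm --pt "2 0 -30 0 0 0 0.45" --pt "1 0 -30 0 0 0 0.45" --pt "0 0 -14 0 0 0 0.45" --pt "0 0 -4 0 0 0 0.45" --pt "0 0 0 0 0 0 0.45"

```text
clock: 12.1
tcp_pos: [0.5742, -0.2998, 0.0986]
orientation: [-0.001, 0.0, 1.0, 0.001]
wrist_force: [-0.2, 0.2, 0.4]
finger_gap: 0.0617
grip_force: 0.0
```

Call:
step_arm --pt "0 0 0 0 0 0 0" --pt "0 0 0 0 0 0 -1" --pt "0 0 0 0 0 0 -1" --pt "0 0 0 0 0 0 -1" --pt "0 0 0 0 0 0 -1" --newtons 45

```text
clock: 12.6
tcp_pos: [0.5754, -0.3023, 0.101]
orientation: [0.001, 0.001, 1.0, -0.001]
wrist_force: [0.3, -0.1, 6.9]
finger_gap: 0.0324
grip_force: 45.3
```

Call:
step_arm --pt "0 0 2 0 0 0 -1" --pt "0 0 6 0 0 0 -1" --pt "0 0 12 0 0 0 -1" --pt "0 0 10 0 0 0 -1" --pt "0 0 0 0 0 0 -1"

```text
clock: 13.1
tcp_pos: [0.5757, -0.3026, 0.1318]
orientation: [0.002, 0.001, 1.0, -0.001]
wrist_force: [-0.7, -0.3, -0.5]
finger_gap: 0.0327
grip_force: 44.9
```

Call:
step_arm --pt "0 0 20 0 0 0 -1" --pt "0 0 25 0 0 0 -1" --pt "-5 10 10 0 0 0 -1" --pt "-10 22 0 0 0 0 -1" --pt "-15 36 0 0 0 0 -1"

```text
clock: 13.6
tcp_pos: [0.5447, -0.2342, 0.1841]
orientation: [0.001, 0.002, 1.0, -0.0]
wrist_force: [0.1, 1.3, -1.0]
finger_gap: 0.0328
grip_force: 45.1
```

Call:
step_arm --pt "-18 42 0 0 0 0 -1" --pt "-18 42 0 0 0 0 -1" --pt "-18 42 0 0 0 0 -1" --pt "-18 42 0 0 0 0 -1" --pt "-16 36 0 0 0 0 -1"

```text
clock: 14.1
tcp_pos: [0.4544, -0.0274, 0.1839]
orientation: [-0.0, 0.001, 1.0, 0.0]
wrist_force: [0.5, 0.5, -0.9]
finger_gap: 0.0328
grip_force: 45.1
```

Call:
step_arm --pt "-12 27 0 0 0 0 -1" --pt "-7 14 0 0 0 0 -1" --pt "0 4 0 0 0 0 -1" --pt "0 0 0 0 0 0 -1"

```text
clock: 14.5
tcp_pos: [0.438, 0.0152, 0.1844]
orientation: [0.001, 0.001, 1.0, -0.0]
wrist_force: [-0.5, -0.6, -1.8]
finger_gap: 0.033
grip_force: 45.1
```

Run:
```python
from h import *
c=cam('wrist');save(c,'w6');W=cloud(c);s=get_state();print(s['tcp_pos'],s['orientation'],s['wrist_force'],s['finger_gap'])
c=cam('scene');W=cloud(c);t=s['tcp_pos'];z=t[2]-.1
crop(W,t[0],t[1],.045,[(z-.03,z+.0),(z-.06,z-.03),(z-.1,z-.06)])
```

```text
[0.43833134 0.01468805 0.18440413] [ 4.82098969e-04  1.17656862e-03  9.99999162e-01 -2.42884326e-04] [ 0.55075707 -0.41387907 -0.73028839] 0.033021945877480495
(np.float64(-0.015595872921820547), np.float64(0.02440412707817946)) 1319 mid [0.4383 0.0147 0.0051] ext [0.0899 0.0898 0.0191] zmax 0.0146
```

View pics/w6.png

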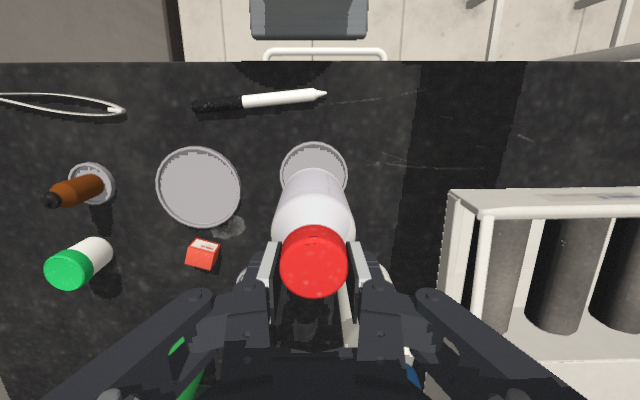

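The medium bottle hangs upright, with its cap at (315,262) and the saucer below at (313,170). Lowering.

Call:
step_arm --pt "0 0 -20 0 0 0 -1" --pt "0 0 -30 0 0 0 -1" --pt "0 0 -20 0 0 0 -1" --pt "0 0 -7 0 0 0 -1" --pt "0 0 0 0 0 0 -1"

```text
clock: 15.1
tcp_pos: [0.4372, 0.0145, 0.1064]
orientation: [-0.001, 0.002, 1.0, 0.0]
wrist_force: [-0.2, 0.4, -1.0]
finger_gap: 0.033
grip_force: 45.1
```

Call:
step_arm --pt "0 0 -1 0 0 0 -1" --pt "0 0 -1 0 0 0 -1" --pt "0 0 0 0 0 0 -1"

```text
clock: 15.4
tcp_pos: [0.4383, 0.015, 0.1061]
orientation: [0.001, 0.001, 1.0, -0.0]
wrist_force: [0.7, -0.1, -0.7]
finger_gap: 0.033
grip_force: 45.1
```

Call:
step_arm --pt "0 0 -1 0 0 0 -1" --pt "0 0 -1 0 0 0 -1" --pt "0 0 0 0 0 0 -1"

```text
clock: 15.7
tcp_pos: [0.4382, 0.0152, 0.104]
orientation: [0.001, 0.001, 1.0, -0.0]
wrist_force: [-0.9, 0.1, 3.6]
finger_gap: 0.0333
grip_force: 45.5
```

Call:
step_arm --pt "0 0 0 0 0 0 -0.1" --pt "0 0 0 0 0 0 0.3" --pt "0 0 0 0 0 0 0.5" --pt "0 0 0 0 0 0 0.5" --pt "0 0 20 0 0 0 0.5"

```text
clock: 16.2
tcp_pos: [0.4355, 0.0155, 0.1215]
orientation: [-0.002, 0.001, 1.0, 0.0]
wrist_force: [0.4, 0.2, 0.4]
finger_gap: 0.0638
grip_force: 0.0
```

Call:
step_arm --pt "0 0 40 0 0 0 0.5" --pt "0 0 45 0 0 0 0.65" --pt "30 10 25 0 0 0 0.65" --pt "35 15 0 0 0 0 0.65" --pt "35 15 0 0 0 0 0.65"

```text
clock: 16.7
tcp_pos: [0.5395, 0.0556, 0.235]
orientation: [0.002, 0.001, 1.0, -0.0]
wrist_force: [-0.6, -0.2, 0.6]
finger_gap: 0.0704
grip_force: 0.0
```

Call:
step_arm --pt "30 15 0 0 0 0 0.65" --pt "6 4 0 0 0 0 0.65" --pt "0 0 0 0 0 0 0.65"

```text
clock: 17.0
tcp_pos: [0.5739, 0.0747, 0.2324]
orientation: [-0.001, 0.001, 1.0, 0.0]
wrist_force: [-1.0, -0.6, 0.9]
finger_gap: 0.0702
grip_force: 0.0
```

Run:
```python
from h import *
c=cam('wrist');save(c,'w7');W=cloud(c);s=get_state();print(s['tcp_pos'],s['orientation'],s['finger_gap'])
print('large');crop(W,.572,.0735,.045,[(.12,.142),(.146,.158),(.158,.175)])
print('med');crop(W,.4365,.015,.04,[(.05,.08),(.112,.13)])
c=cam('scene');W=cloud(c);print('med');crop(W,.4365,.015,.04,[(.03,.08),(.112,.13)])
```

```text
[0.57297148 0.07429098 0.23264079] [-9.46311863e-04  8.46147294e-04  9.99999193e-01 -5.11436145e-05] 0.07039484528129192
large
(0.12, 0.142) 770 mid [0.5647 0.077  0.131 ] ext [0.0352 0.0532 0.0219] zmax 0.1419
(0.146, 0.158) 219 mid [0.5614 0.0773 0.1521] ext [0.0187 0.042  0.0118] zmax 0.158
(0.158, 0.175) 2445 mid [0.574  0.077  0.1625] ext [0.0424 0.0417 0.0089] zmax 0.167
med
(0.05, 0.08) 319 mid [0.4404 0.0223 0.0651] ext [0.0464 0.0377 0.0297] zmax 0.0799
(0.112, 0.13) 1800 mid [0.439  0.0151 0.1178] ext [0.0305 0.0338 0.0115] zmax 0.1236
med
(0.03, 0.08) 420 mid [0.4217 0.0133 0.055 ] ext [0.0298 0.0513 0.05  ] zmax 0.08
(0.112, 0.13) 192 mid [0.4345 0.0133 0.1181] ext [0.0342 0.0339 0.0121] zmax 0.1242
```

View pics/w7.png

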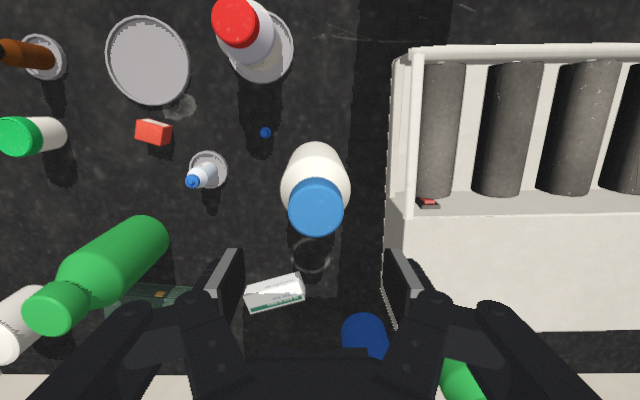

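Blue cap at (316,207), measured centre (0.574,0.0765). The medium bottle stands in its saucer at (250,45), measured upright and 1–2 mm off centre.

Call:
step_arm --pt "1 1 -35 0 0 0 0.65" --pt "0 1 -35 0 0 0 0.65" --pt "0 0 -18 0 0 0 0.65" --pt "0 0 -6 0 0 0 0.65" --pt "0 0 0 0 0 0 0.65"

```text
clock: 17.6
tcp_pos: [0.5733, 0.0757, 0.1392]
orientation: [-0.001, 0.001, 1.0, 0.0]
wrist_force: [1.0, 0.2, 1.1]
finger_gap: 0.0705
grip_force: 0.0
```

Call:
step_arm --pt "0 0 0 0 0 0 0.2" --pt "0 0 0 0 0 0 -1" --pt "0 0 0 0 0 0 -1" --pt "0 0 0 0 0 0 -1" --pt "0 0 0 0 0 0 -1" --newtons 85

```text
clock: 18.1
tcp_pos: [0.5762, 0.0762, 0.1416]
orientation: [0.002, 0.001, 1.0, -0.0]
wrist_force: [0.3, 0.9, 7.1]
finger_gap: 0.0417
grip_force: 86.8
```

Call:
step_arm --pt "0 0 2 0 0 0 -1" --pt "0 0 6 0 0 0 -1" --pt "0 0 12 0 0 0 -1" --pt "0 0 10 0 0 0 -1" --pt "0 0 0 0 0 0 -1"

```text
clock: 18.6
tcp_pos: [0.5759, 0.0762, 0.1715]
orientation: [0.002, 0.001, 1.0, 0.0]
wrist_force: [0.7, -1.1, -3.9]
finger_gap: 0.0419
grip_force: 86.5
```

Call:
step_arm --pt "0 0 20 0 0 0 -1" --pt "0 0 25 0 0 0 -1" --pt "0 -10 15 0 0 0 -1" --pt "-5 -20 0 0 0 0 -1" --pt "-10 -30 0 0 0 0 -1"

```text
clock: 19.1
tcp_pos: [0.5604, 0.0166, 0.23]
orientation: [0.001, -0.0, 1.0, 0.0]
wrist_force: [-0.1, -0.7, -4.7]
finger_gap: 0.042
grip_force: 87.0
```

Call:
step_arm --pt "-16 -34 0 0 0 0 -1" --pt "-22 -34 0 0 0 0 -1" --pt "-24 -30 0 0 0 0 -1" --pt "-22 -18 0 0 0 0 -1" --pt "-15 -10 0 0 0 0 -1"

```text
clock: 19.6
tcp_pos: [0.459, -0.1112, 0.2293]
orientation: [-0.0, 0.002, 1.0, -0.0]
wrist_force: [0.1, 0.2, -4.5]
finger_gap: 0.0421
grip_force: 87.1
```

Call:
step_arm --pt "-8 -4 0 0 0 0 -1" --pt "0 0 0 0 0 0 -1" --pt "0 0 0 0 0 0 -1"

```text
clock: 19.9
tcp_pos: [0.4532, -0.1135, 0.2295]
orientation: [0.001, 0.001, 1.0, 0.0]
wrist_force: [-0.8, 0.1, -3.8]
finger_gap: 0.0419
grip_force: 87.1
```

Run:
```python
from h import *
c=cam('wrist');save(c,'w8');s=get_state();print(s['tcp_pos'],s['orientation'],s['wrist_force'],s['finger_gap'])
c=cam('scene');W=cloud(c);t=s['tcp_pos'];b=t[2]-.1416
crop(W,t[0],t[1],.05,[(b-.01,b+.03),(b+.03,b+.08),(b+.08,b+.12)])
```

```text
[ 0.45339224 -0.11340832  0.22948796] [4.87596557e-04 7.36175019e-04 9.99999609e-01 5.52984511e-05] [-0.05412148  0.46436254 -4.69892843] 0.04176577062890044
(np.float64(0.07788795892637558), np.float64(0.11788795892637557)) 297 mid [ 0.4341 -0.1134  0.1035] ext [0.0363 0.0648 0.0282] zmax 0.1176
(np.float64(0.11788795892637557), np.float64(0.1678879589263756)) 624 mid [ 0.4326 -0.1139  0.1429] ext [0.035  0.0661 0.0499] zmax 0.1679
(np.float64(0.1678879589263756), np.float64(0.20788795892637557)) 651 mid [ 0.4379 -0.1144  0.1878] ext [0.0468 0.0649 0.0399] zmax 0.2078
```

View pics/w8.png

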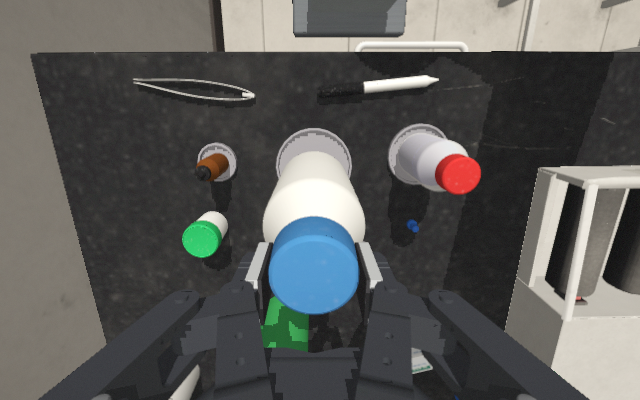

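The large bottle hangs upright at (314,240), with its saucer directly beneath at (314,160). Lowering.

Call:
step_arm --pt "0 0 -20 0 0 0 -1" --pt "0 0 -30 0 0 0 -1" --pt "0 0 -20 0 0 0 -1" --pt "0 0 -10 0 0 0 -1" --pt "0 0 0 0 0 0 -1"

```text
clock: 20.5
tcp_pos: [0.4521, -0.113, 0.148]
orientation: [-0.001, 0.001, 1.0, 0.001]
wrist_force: [-0.4, -0.2, -4.5]
finger_gap: 0.042
grip_force: 87.2
```

Call:
step_arm --pt "0 0 -2 0 0 0 -1" --pt "0 0 -1 0 0 0 -1" --pt "0 0 0 0 0 0 -1"

```text
clock: 20.8
tcp_pos: [0.4533, -0.114, 0.1472]
orientation: [0.001, 0.001, 1.0, -0.0]
wrist_force: [-0.5, -0.6, -3.4]
finger_gap: 0.0418
grip_force: 87.2
```

Call:
step_arm --pt "0 0 -1 0 0 0 -1" --pt "0 0 -1 0 0 0 -1" --pt "0 0 0 0 0 0 -1"

```text
clock: 21.1
tcp_pos: [0.4528, -0.1139, 0.1447]
orientation: [0.0, 0.001, 1.0, -0.0]
wrist_force: [-0.4, -0.1, -2.6]
finger_gap: 0.0417
grip_force: 87.7
```

Call:
step_arm --pt "0 0 -1 0 0 0 -1" --pt "0 0 0 0 0 0 -1" --pt "0 0 0 0 0 0 -1"

```text
clock: 21.4
tcp_pos: [0.4532, -0.114, 0.1447]
orientation: [0.001, 0.001, 1.0, -0.0]
wrist_force: [-1.1, 1.0, 5.7]
finger_gap: 0.0419
grip_force: 88.3
```

Call:
step_arm --pt "0 0 0 0 0 0 0.1" --pt "0 0 0 0 0 0 0.4" --pt "0 0 0 0 0 0 0.6" --pt "0 0 0 0 0 0 0.6" --pt "0 0 15 0 0 0 0.6"

```text
clock: 21.9
tcp_pos: [0.4513, -0.1132, 0.1568]
orientation: [-0.002, 0.001, 1.0, 0.001]
wrist_force: [0.0, -1.2, 0.5]
finger_gap: 0.0684
grip_force: 0.0
```

Call:
step_arm --pt "0 0 30 0 0 0 0.6" --pt "0 0 40 0 0 0 0.6" --pt "0 0 40 0 0 0 0.6" --pt "0 0 0 0 0 0 0.6" --pt "0 0 0 0 0 0 0.6"

```text
clock: 22.4
tcp_pos: [0.4533, -0.1141, 0.2692]
orientation: [0.001, 0.001, 1.0, -0.0]
wrist_force: [-0.7, 1.5, -0.9]
finger_gap: 0.0685
grip_force: 0.0
```

Run:
```python
from h import *
w=cam('wrist');W=cloud(w);s=get_state();print(s['tcp_pos'],s['clock'])
c=cam('scene');save(c,'s9');S=cloud(c);
for nm,x,y,b in(('L',.4515,-.114,[(.02,.11),(.15,.175)]),('M',.4365,.015,[(.02,.08),(.112,.13)]),('brown',.4455,-.2325,[(.012,.03),(.055,.08)]),('clear',.575,-.058,[(.012,.03),(.05,.075)]),('cup',.529,-.248,[(.03,.065)]),('carton',.528,-.1155,[(.02,.04)])):
    print(nm);crop(W,x,y,.045,b);crop(S,x,y,.045,b)
```

```text
[ 0.45252663 -0.11375509  0.26795606] 22.45
L
(0.02, 0.11) 451 mid [ 0.4318 -0.1123  0.065 ] ext [0.0263 0.0629 0.0898] zmax 0.1099
(0.15, 0.175) 2041 mid [ 0.4512 -0.1131  0.1602] ext [0.0427 0.0425 0.0201] zmax 0.1703
(0.02, 0.11) 979 mid [ 0.4333 -0.1145  0.065 ] ext [0.0361 0.0661 0.0898] zmax 0.1099
(0.15, 0.175) 378 mid [ 0.4476 -0.1146  0.1606] ext [0.0448 0.0412 0.0211] zmax 0.1711
M
(0.02, 0.08) 652 mid [0.4341 0.0077 0.05  ] ext [0.0478 0.0373 0.0599] zmax 0.08
(0.112, 0.13) 1000 mid [0.4363 0.0146 0.1177] ext [0.0337 0.034  0.0113] zmax 0.1233
(0.02, 0.08) 500 mid [0.4221 0.0132 0.0499] ext [0.0302 0.0515 0.0597] zmax 0.0797
(0.112, 0.13) 191 mid [0.4346 0.0132 0.1181] ext [0.0325 0.0334 0.0122] zmax 0.1243
brown
(0.012, 0.03) 82 mid [ 0.4446 -0.2252  0.0209] ext [0.0214 0.0163 0.0178] zmax 0.0298
(0.055, 0.08) 179 mid [ 0.4465 -0.2295  0.0628] ext [0.0158 0.0158 0.0149] zmax 0.0702
(0.012, 0.03) 77 mid [ 0.4391 -0.2298  0.0212] ext [0.0164 0.0255 0.0172] zmax 0.0298
(0.055, 0.08) 70 mid [ 0.4441 -0.2301  0.063 ] ext [0.023  0.0167 0.0158] zmax 0.0709
clear
(0.012, 0.03) 117 mid [ 0.5539 -0.0743  0.021 ] ext [0.0463 0.0575 0.0179] zmax 0.03
(0.05, 0.075) 150 mid [ 0.5763 -0.056   0.0583] ext [0.0168 0.0165 0.0166] zmax 0.0666
(0.012, 0.03) 64 mid [ 0.5676 -0.0584  0.0211] ext [0.0133 0.0235 0.0174] zmax 0.0298
(0.05, 0.075) 45 mid [ 0.5737 -0.0585  0.0578] ext [0.017  0.0139 0.0135] zmax 0.0645
cup
(0.03, 0.065) 975 mid [ 0.5297 -0.2453  0.0436] ext [0.0418 0.0421 0.0268] zmax 0.057
(0.03, 0.065) 348 mid [ 0.5284 -0.2459  0.0448] ext [0.044  0.0423 0.0292] zmax 0.0594
carton
(0.02, 0.04) 173 mid [ 0.5346 -0.1141  0.0248] ext [0.017  0.0334 0.0069] zmax 0.0283
```

View pics/s9.png

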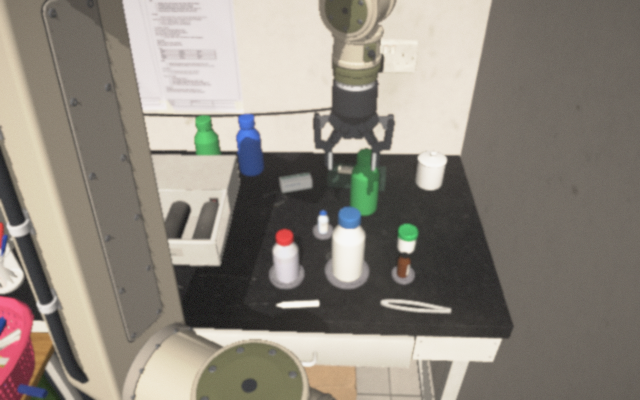

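The final view shows the large bottle at (348,250), the medium at (286,262), the brown dropper at (403,270) and the clear one at (322,226). Each is upright in its own saucer and within a few mm of centre. The cup (407,238) has not moved, the wrist camera finds the carton where it was, and the gripper is clear.

```bash
python3 -c "
from workcell import *
print(hand_in())"
```

```text
the job is handed in; nothing more can be done
None
```

All four bottles measured upright and within a few mm of the centre of their own saucers (large in large, medium in medium, one dropper in each small), with the carton and cup undisturbed; the job was handed in at about 22.5 s of the 96 s allowed, and the hand-in returned no verdict.

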